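Pack the pipe-fitting caddy

TASK

Gather the four fittings for the pipe job, the tee, the right-angle elbow, the union and the end cap, into the blue caddy: set each one the same way up as it lies now, flat on the floor and centred (its footprint in the middle, to about a centimetre) in the compartment that shows its silhouette; which way it points there does not matter. Leave the four-armed cross and the 45-degree bend lying where they are.

Things in the scene. Friction and masses are not known exactly. Their poses are not given: they have to be found in the camera images.
- tee: Grey plastic T-shaped pipe fitting. Arms: 26 mm core, 30 mm ball where axes cross, 30 mm collar on the last 18 mm, end faces 38 mm from there; lies flat, 30 mm high, axes 15 mm up. Three arms: +x, -x, +y (branch). Origin: centre of the 76 x 53 mm footprint, on the underside (axes cross at y = -11.5 mm). Grip e.g. across the run's back and branch end: 53 mm, closing along y at x = 0. About 70 g.
- elbow: Grey plastic right-angle elbow, L-shaped. Arms: 26 mm core, 30 mm ball where axes cross, 30 mm collar on the last 18 mm, end faces 38 mm from there; lies flat, 30 mm high, axes 15 mm up. Two arms: +x, +y. Origin: centre of the 53 x 53 mm footprint, on the underside (axes cross at x = y = -11.5 mm). Grip e.g. across the corner's back and the +y arm's end: 53 mm, along y at x = -11.5. About 55 g.
- union: Grey plastic pipe union: straight tube 76 mm long along x, 30 mm end collars, with a fat eight-sided nut (36 mm long, 42 mm across flats) round its middle; lies on one flat, 42 mm high, axis 21 mm up. Two flats stand upright at y = +-21 mm. Origin: under the nut's middle, on its lowest flat. About 80 g.
- cap: Grey plastic pipe end cap: short round closed piece, 44 mm diameter, 30.5 mm high, sides upright to 22 mm, then domed; stands dome up. Origin: centre of its underside. About 40 g.
- cross: Look-alike, stays where it is: grey plastic plus-shaped cross. Arms: 26 mm core, 30 mm ball where axes cross, 30 mm collar on the last 18 mm, end faces 38 mm from there; lies flat, 30 mm high, axes 15 mm up. Four arms: +-x, +-y. Footprint 76 x 76 mm; origin at its centre, on the underside.
- bend45: Look-alike, stays where it is: grey plastic 45-degree bend, a shallow V. Arms: 26 mm core, 30 mm ball where axes cross, 30 mm collar on the last 18 mm, end faces 38 mm from there; lies flat, 30 mm high, axes 15 mm up. Two arms, 22.5 degrees from +x and from -x towards +y. Footprint about 82 x 42 mm; origin on the underside, 10 mm to the +y side of where the axes cross.
- bin_tee: Black compartment with a white T silhouette (tee, life size) on its floor. Square, 104 mm outside, walls 2.5 mm thick and 7 mm high, floor 2.5 mm thick. One of four, two by two, 106 mm apart, in a fixed blue caddy (222 mm square, rim 10 mm above table); which stands where varies. Origin: centre of underside, 3 mm above table; x, y along sides.
- bin_elbow: Black compartment with a white L silhouette (elbow, life size) on its floor. Square, 104 mm outside, walls 2.5 mm thick and 7 mm high, floor 2.5 mm thick. One of four, two by two, 106 mm apart, in a fixed blue caddy (222 mm square, rim 10 mm above table); which stands where varies. Origin: centre of underside, 3 mm above table; x, y along sides.
- bin_union: Black compartment with a white straight silhouette, fat in the middle (union, life size), on its floor. Square, 104 mm outside, walls 2.5 mm thick and 7 mm high, floor 2.5 mm thick. One of four, two by two, 106 mm apart, in a fixed blue caddy (222 mm square, rim 10 mm above table); which stands where varies. Origin: centre of underside, 3 mm above table; x, y along sides.
- bin_cap: Black compartment with a white disc silhouette (end cap, life size) on its floor. Square, 104 mm outside, walls 2.5 mm thick and 7 mm high, floor 2.5 mm thick. One of four, two by two, 106 mm apart, in a fixed blue caddy (222 mm square, rim 10 mm above table); which stands where varies. Origin: centre of underside, 3 mm above table; x, y along sides.
There are look-alikes about, which are no part of the job. Leave any purple or turquoise look-alike of the union alone.

How it is judged (in metres and radians):
At the end, for the whole second after the job is handed in: Tee, elbow, union and cap each rest, released, in the compartment with their own silhouette: origin within 15 mm of its centre, underside less than 6 mm above its underside, tilt under 0.12 rad, slower than 0.02 m/s. Cross and 45-degree bend within 20 mm of where they started (horizontal distance between tee and bin_tee below 0.015 m and z of tee in the frame of bin_tee between -0.001 and 0.006 m and angle between each of tee, elbow, union, cap's own z axis and vertical below 0.12 rad and linear speed of each of tee, elbow, union, cap below 0.02 m/s and horizontal distance between elbow and bin_elbow below 0.015 m and z of elbow in the frame of bin_elbow between -0.001 and 0.006 m and horizontal distance between union and bin_union below 0.015 m and z of union in the frame of bin_union between -0.001 and 0.006 m and horizontal distance between cap and bin_cap below 0.015 m and z of cap in the frame of bin_cap between -0.001 and 0.006 m and distance of each of cross, bend45 from where it was at the start of the episode below 0.02 m); the robot touches nothing.
It fails at once if the cross is moved more than 20 mm from where it lay (distance of cross from where it was at the start of the episode above 0.02 m).
It fails at once if the 45-degree bend is moved more than 20 mm from where it lay (distance of bend45 from where it was at the start of the episode above 0.02 m).
It also fails if it takes over 112 s, if anything falls off the work surface, if the arm or the gripper's body presses on something with over 40 N, if the wrist force passes 120 N, or if a joint passes its speed limit or range.

ROBOT

A 6-joint arm with a two-finger parallel gripper is mounted at the origin on the work surface. World frame = base frame: x ahead of the robot, y to its left, z up, the work surface at z = 0. Lengths are in m, angles in degrees, forces in N, time in s.
With the tool pointing down it reaches from about 0.4 to 0.825 m from the base axis. Payload 7 kg.
Tool frame: the origin (TCP) lies on the centre line of the jaws, within the pads' length; the fingertips stand 14 mm ahead of it and the grasp point (between the pads) lies 5 mm behind it; z points along the fingers, y is the line along which they close (so a half turn about z gives the same grasp; the last joint's range is limited). The gripper opens to 88 mm and grips with 3 to 60 N. Pads are 19 mm wide; open, the fingers measure 130 mm over their backs; the gripper's body (78 mm by 193 mm) begins 47 mm behind the grasp point.
Start: joints at [92.481, 20.546, 0.682, 0, -70.136, -16.507], TCP at [0.164, 0.655, 0.212] pointing down, gripper open.
Joint ranges: [-176.03, 176.03], [-82.01, 121.73], [-58.28, 71.71], [-173.87, 95.51], [-174.79, -0.11], [-173.66, 173.66]. Speed limits (degrees/s): [136.94, 136.94, 172.46, 180, 180, 180].

INTERFACE

Orientations are given as [roll, pitch, yaw] about the fixed x, y, z axes, in that order (R = Rz(yaw) Ry(pitch) Rx(roll)).
In Python, from plant import r gives the robot as it stands.
- The arm moves only by the tool send_rows, never from a script. Its argument "steps" is a list of rows, each an object with "dp": the shift along the tool's x, y, z in mm, a list of three; "roll": the turn about the tool's z in rad; "jaw": the opening in per cent of the stroke, from 0 (shut) to 100 (fully open). In form: [{"dp": [tx, ty, tz], "roll": roll, "jaw": jaw}, ...]. A call has 1 to 5 rows; each row is the pose to reach, as a shift and turn from the pose commanded when the call began, along the tool's axes at that moment; what a row does not reach only later rows make up. A row lasts 1/8 s, in which the tool goes at most 62.5 mm and 10.7 degrees, less where a joint would pass 70% of its speed; a pose out of reach is approached as far as the arm can. A call with a gripper value outside its range is refused whole. The fingers move at their own pace and stop on an object; "newtons" is the grip in N (left out, the last holds). Time passes only in rows, so rows that repeat a pose let the fingers close. It gives the time, the measured TCP pose, the force, the opening and the grip force at its end, in the units of the state.
- r.get_state(): the state, without advancing time (a new reading comes with each control period).
- r.capture(name): name is "scene" or "top" or "wrist"; returns a dict with "image" (400x640x3 uint8, blue, green, red), "K" (3x3 intrinsics, pixels), "dist" ([k1, k2, p1, p2, k3] as OpenCV has them; the pictures are not rectified), "rvec" (rotation vector, rad) and "tvec" (3), from world to camera coordinates, as OpenCV has them. Camera axes: x right, y down, z forward; pixel columns grow to the right and rows downward; lengths in m; the calibration is good to about 2 mm. A picture is of the moment at which its call begins. There is no depth.
- r.close_job(): hands the job in; it is judged then, once.
The state is a dict: "time_s": time; "joints": joint angles; "qd": joint speeds; "joint_torque": joint torques, N m; "tcp_pos": TCP position; "eef_rot": TCP orientation; "contact_force": force on the tool from outside, world axes, zero at the start; "moment": the same for the moment, N m; "gripper_width": finger opening in m; "gripper_force": force on a finger pad.
Only numpy, scipy, OpenCV 4.12 (cv2) and the standard library are available. Lean on these libraries where they do the work, as an engineer would, in place of code of your own. Each camera call takes 0.05 s, during which the arm holds its last target. There are 200 camera calls.

## Working session

There is one attempt and no reset: what is moved stays moved. The work goes in short steps, Python scripts to look and compute and a tool call to move; the robot and the scene stay as the last step left them, time stands still between calls to the robot, and variables do not carry over. Pictures are saved under pics/ and viewed, at most 14 in all, crops included, and the job is handed in when it is done.

Besides the shell and the picture viewer there is one more tool, called as name([rows], argument=value, ...), one row to a line, values as JSON. send_rows: Moves the arm, as the interface text tells. Its arguments: {"type":"object","properties":{"steps":{"type":"array","items":{"type":"object","properties":{"dp":{"type":"array","items":{"type":"number"}},"roll":{"type":"number"},"jaw":{"type":"number"}}}},"newtons":{"type":"number"}},"required":["steps"]}

```bash
mkdir -p pics; ls; cat > h.py <<'E'
from plant import r
import cv2, numpy as np
def snap(cam,fn):
    c=r.capture(cam); cv2.imwrite('pics/'+fn+'.png',c['image']); np.savez('pics/'+fn+'.npz',**{k:c[k] for k in('K','dist','rvec','tvec')}); return c
def w(fn,pts,z):
    c=np.load('pics/'+fn+'.npz'); R=cv2.Rodrigues(c['rvec'])[0]; t=c['tvec'].reshape(3)
    u=cv2.undistortPoints(np.array(pts,float).reshape(-1,1,2),c['K'],c['dist']).reshape(-1,2)
    C=-R.T@t; out=[]
    for a in u:
        d=R.T@np.array([a[0],a[1],1]); out.append(C+d*(z-C[2])/d[2])
    return np.array(out)
E
python3 - <<'E'
from h import *
for n in('top','scene'):
    c=snap(n,n+'0'); R=cv2.Rodrigues(c['rvec'])[0]; print(n,-R.T@np.array(c['tvec']).reshape(3), c['K'][0])
    cv2.imwrite(f'pics/{n}0b.png',cv2.resize(c['image'],(800,500)))
print(r.get_state())
E
```

```text
pics
top [ 0.25677587 -0.05060559  1.01196691] [427.07823108   0.         306.77992803]
scene [1.28869765 0.00543603 0.77853031] [432.98285218   0.         320.71463831]
{'time_s': 0.1, 'joints': array([ 9.24812454e+01,  2.05863262e+01,  6.39100227e-01, -1.78515976e-02,
       -7.01358976e+01, -1.65053156e+01]), 'qd': array([ 0.00268625, -0.07330878,  0.08624093,  0.11557735, -0.07240979,
        0.08426963]), 'joint_torque': array([-1.14636037e-03, -5.84160197e+01,  2.93752617e+01,  7.01575130e+00,
        1.01533189e-02, -4.96433904e-05]), 'tcp_pos': array([0.16350673, 0.65442318, 0.21122796]), 'eef_rot': array([ 1.79915533e+02, -7.52685654e-03, -1.40301426e+01]), 'contact_force': array([ 0.112789  , -0.15587208,  0.56352857]), 'moment': array([-0.01352456,  0.02862223, -0.02248488]), 'gripper_force': 0.0, 'gripper_width': 0.08792778965036228}
```

View pics/top0b.png

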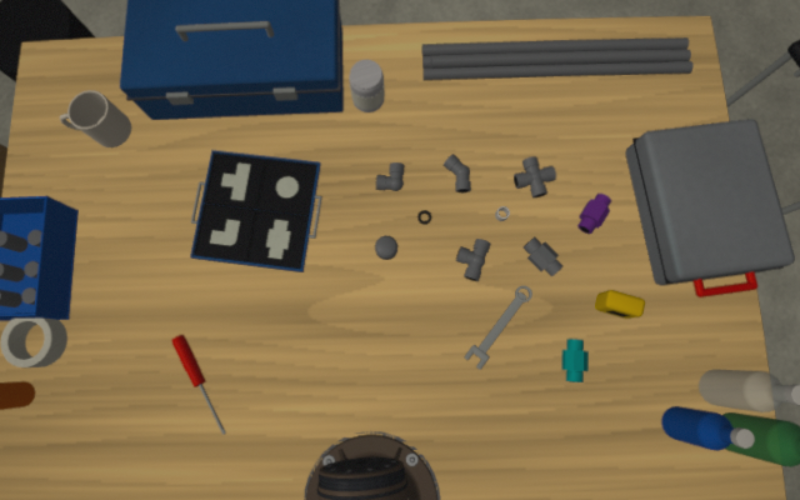

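View pics/scene0b.png

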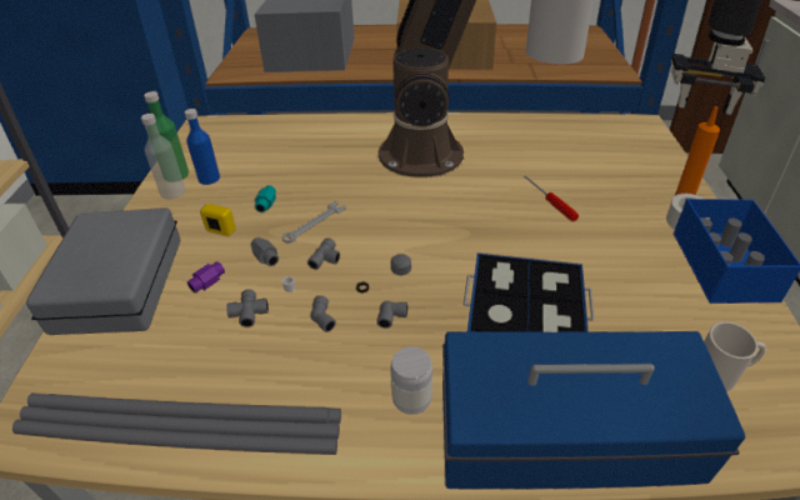

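The top view shows the caddy at about (255,210), with T top left, disc top right, L bottom left and union bottom right. It also shows the elbow (392,178), bend (458,173), cross (535,176), cap (386,247), tee (475,260) and union (543,256), all in 800-wide pixels.

```bash
python3 - <<'E'
import cv2
i=cv2.imread('pics/top0.png')
for n,(x,y,W,H,s) in {'ca':(145,112,120,112,5),'fi':(292,115,160,120,5)}.items():
    cv2.imwrite(f'pics/{n}.png',cv2.resize(i[y:y+H,x:x+W],None,fx=s,fy=s,interpolation=cv2.INTER_CUBIC))
E
```

```text
(no output)
```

View pics/ca.png

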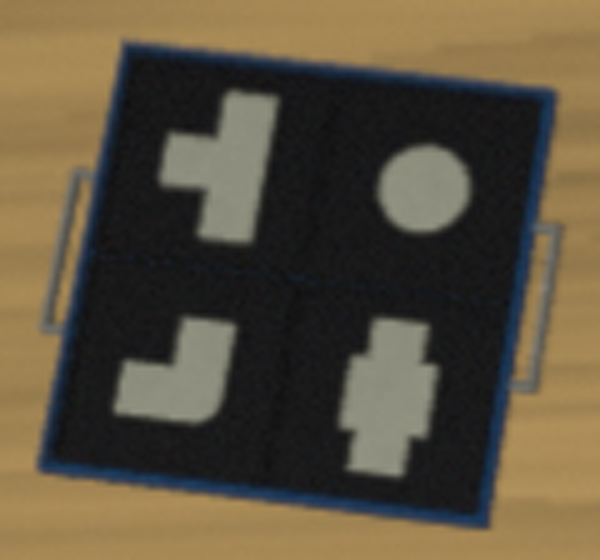

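View pics/fi.png

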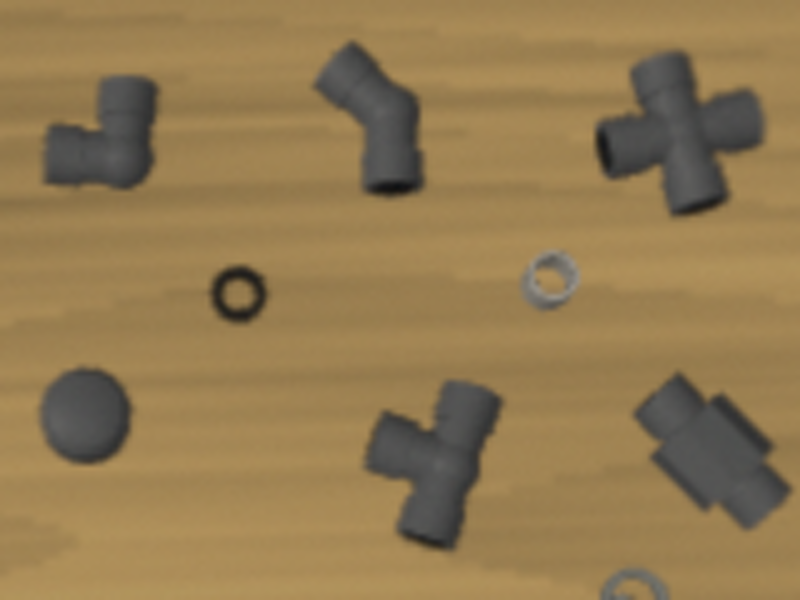

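The crop of the caddy shows the rim corners at (125,42), (556,92), (490,527) and (40,470). The crop of the fittings gives these points:
- **Tee:** crossing about (451,463), branch end (375,442), run ends (473,385) and (428,542).
- **Elbow:** corner (123,160), arm ends (128,80) and (47,154).
- **Cap:** centre (86,415).
- **Union:** ends (657,393) and (770,508).

```bash
python3 - <<'E'
from h import *
np.set_printoptions(precision=4,suppress=True)
f=lambda P,x,y:[((a+.5)/5-.5+x,(b+.5)/5-.5+y) for a,b in P]
c=w('top0',f([(125,42),(556,92),(490,527),(40,470)],145,112),.010)[:,:2]; print(c)
q=np.array([[0,0],[222,0],[222,222],[0,222]],np.float32)
H=cv2.findHomography(q,c)[0]
for n,p in dict(tee=(58,58),cap=(164,58),elbow=(58,164),union=(164,164)).items(): print('bin',n,cv2.perspectiveTransform(np.array([[p]],float),H).ravel())
print('sides',np.linalg.norm(c-np.roll(c,-1,0),axis=1),'disc',w('top0',f([(424,188)],145,112),.0055)[0,:2])
g=lambda P,z:w('top0',f(P,292,115),z)[:,:2]
def yaw(v): return np.degrees(np.arctan2(v[1],v[0]))
t=g([(451,463),(375,442),(473,385),(428,542)],.015); print('tee',t, yaw(t[1]-t[0]),yaw(t[2]-t[3]))
e=g([(123,160),(128,80),(47,154)],.015);print('elb',e,yaw(e[1]-e[0]),yaw(e[2]-e[0]))
print('cap',g([(86,415)],.015))
u=g([(657,393),(770,508)],.021);print('uni',u,u.mean(0),yaw(u[0]-u[1]))
E
```

```text
[[0.6723 0.3044]
 [0.6376 0.0864]
 [0.4199 0.1186]
 [0.4541 0.3377]]
bin tee [0.6065 0.2559]
bin cap [0.5899 0.1517]
bin elbow [0.5023 0.2716]
bin union [0.4859 0.1672]
sides [0.2207 0.22   0.2218 0.2207] disc [0.5915 0.1527]
tee [[ 0.4329 -0.2127]
 [ 0.4441 -0.1773]
 [ 0.4703 -0.2254]
 [ 0.3955 -0.1996]] 72.45240993377197 -19.016761207955202
elb [[ 0.5878 -0.062 ]
 [ 0.6289 -0.0657]
 [ 0.5921 -0.025 ]] -5.175309503130472 83.39138928331434
cap [[ 0.4613 -0.0405]]
uni [[ 0.4625 -0.3112]
 [ 0.4059 -0.36  ]] [ 0.4342 -0.3356] 40.72107894591466
```

```bash
cat >> h.py <<'E'
def go(*T):
    s=r.get_state(); p=s['tcp_pos']; y0=s['eef_rot'][2]; a=np.radians(y0)
    print('t %.1f'%s['time_s'],'pos',p.round(4),'rot',s['eef_rot'].round(2),'w %.4f f %.1f'%(s['gripper_width'],s['gripper_force']))
    for t in T:
        d=(np.array(t[:3])-p)*1000
        roll=-np.radians((t[3]-y0+180)%360-180) if len(t)>3 else 0
        print([round(d[0]*np.cos(a)+d[1]*np.sin(a),1),round(d[0]*np.sin(a)-d[1]*np.cos(a),1),round(-d[2],1)],'roll',round(roll,3))
E
python3 -c "
from h import *
go((.42,.35,.2),(.46,-.04,.2))"
```

```text
t 0.1 pos [0.1635 0.6544 0.2112] rot [ 1.7992e+02 -1.0000e-02 -1.4030e+01] w 0.0879 f 0.0
[np.float64(322.6), np.float64(233.2), np.float64(11.2)] roll 0
[np.float64(456.0), np.float64(601.8), np.float64(11.2)] roll 0
```

send_rows([
  {"dp":[323,233,11],"roll":0,"jaw":100},
  {"dp":[323,233,11],"roll":0,"jaw":100},
  {"dp":[323,233,11],"roll":0,"jaw":100},
  {"dp":[323,233,11],"roll":0,"jaw":100},
  {"dp":[323,233,11],"roll":0,"jaw":100},
])

```text
time_s: 0.72
tcp_pos: [0.3659, 0.4143, 0.2032]
eef_rot: [180.0, 0.0, -14.0]
contact_force: [1.1, 0.8, -0.3]
gripper_width: 0.0874
gripper_force: 0.0
```

```bash
python3 -c "
from h import *
go((.46,-.04,.2,0))"
```

```text
t 0.7 pos [0.3659 0.4143 0.2032] rot [179.99   0.   -14.  ] w 0.0874 f 0.0
[np.float64(201.2), np.float64(418.1), np.float64(3.2)] roll -0.244
```

send_rows([
  {"dp":[201,418,3],"roll":-0.2,"jaw":100},
  {"dp":[201,418,3],"roll":-0.2,"jaw":100},
  {"dp":[201,418,3],"roll":-0.2,"jaw":100},
  {"dp":[201,418,3],"roll":-0.2,"jaw":100},
  {"dp":[201,418,3],"roll":-0.2,"jaw":100},
])

```text
time_s: 1.35
tcp_pos: [0.4281, 0.1081, 0.2015]
eef_rot: [-180.0, -0.0, -2.5]
contact_force: [2.5, -0.1, 0.2]
gripper_width: 0.0876
gripper_force: 0.0
```

```bash
python3 -c "
from h import *
go((.46,-.04,.2,-5))"
```

```text
t 1.4 pos [0.4281 0.1081 0.2015] rot [-1.7998e+02 -2.0000e-02 -2.5300e+00] w 0.0876 f 0.0
[np.float64(38.5), np.float64(146.6), np.float64(1.5)] roll 0.043
```

send_rows([
  {"dp":[38,146,1],"roll":0.06,"jaw":100},
  {"dp":[38,146,1],"roll":0.06,"jaw":100},
  {"dp":[38,146,1],"roll":0.06,"jaw":100},
  {"dp":[38,146,1],"roll":0.06,"jaw":100},
  {"dp":[38,146,1],"roll":0.06,"jaw":100},
])

```text
time_s: 1.98
tcp_pos: [0.4594, -0.0373, 0.2002]
eef_rot: [180.0, 0.0, -6.0]
contact_force: [0.3, 0.0, 0.3]
gripper_width: 0.0876
gripper_force: 0.0
```

```bash
python3 -c "
from h import *
c=snap('wrist','w1'); cv2.imwrite('pics/w1b.png',cv2.resize(c['image'],(800,500)))
R=cv2.Rodrigues(c['rvec'])[0]; print(R, -R.T@np.array(c['tvec']).reshape(3))
go((.46,-.04,.022))"
```

```text
[[-1.05362046e-01 -9.94433925e-01 -8.59490864e-05]
 [-9.47100953e-01  1.00320685e-01  3.04853316e-01]
 [-3.03147857e-01  3.22013715e-02 -9.52399311e-01]] [ 0.54142161 -0.04551344  0.37398303]
t 2.0 pos [ 0.4595 -0.0369  0.2003] rot [-1.80e+02  1.00e-02 -5.98e+00] w 0.0877 f 0.0
[np.float64(0.9), np.float64(3.0), np.float64(178.3)] roll 0
```

View pics/w1b.png

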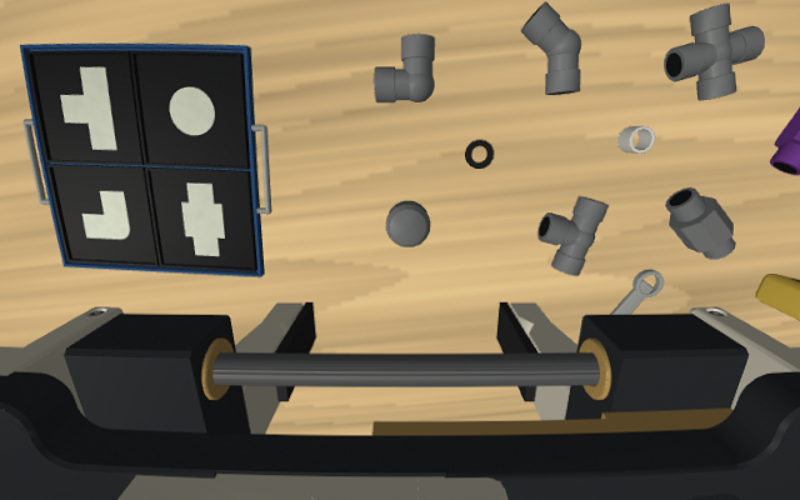

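The wrist view shows everything. In 800-wide pixels the cap is at (408,224). The elbow corner is at (420,87), with arm ends (418,37) and (377,86). The tee crossing is at (582,236), and the disc silhouette is at (192,111).

```bash
python3 - <<'E'
from h import *
np.set_printoptions(precision=4,suppress=True)
f=lambda P,z:w('w1',[((a+.5)*.8-.5,(b+.5)*.8-.5) for a,b in P],z)[:,:2]
print('cap',f([(408,224)],.015)); print('elb',f([(420,87),(418,37),(377,86)],.015))
print('tee',f([(582,236),(592,200),(570,270),(545,228)],.015)); print('uni',f([(701,222)],.03))
c=f([(22,45),(249,46),(262,275),(65,266)],.01)
H=cv2.findHomography(np.array([[0,0],[222,0],[222,222],[0,222]],np.float32),c)[0]
for n,p in dict(tee=(58,58),cap=(164,58),elbow=(58,164),union=(164,164)).items(): print('bin',n,cv2.perspectiveTransform(np.array([[p]],float),H).ravel())
print(f([(192,111)],.0055))
E
```

```text
cap [[ 0.4597 -0.0389]]
elb [[ 0.5842 -0.0628]
 [ 0.6252 -0.065 ]
 [ 0.5892 -0.0244]]
tee [[ 0.429  -0.2137]
 [ 0.4651 -0.2225]
 [ 0.3932 -0.2024]
 [ 0.4413 -0.1756]]
uni [[ 0.4358 -0.3269]]
bin tee [0.6054 0.2572]
bin cap [0.589  0.1523]
bin elbow [0.5012 0.274 ]
bin union [0.4853 0.1691]
[[0.5897 0.1548]]
```

send_rows([
  {"dp":[1,3,60],"roll":0,"jaw":100},
  {"dp":[1,3,120],"roll":0,"jaw":100},
  {"dp":[1,3,165],"roll":0,"jaw":100},
  {"dp":[1,3,178],"roll":0,"jaw":100},
  {"dp":[1,3,178],"roll":0,"jaw":100},
], newtons=15)

```text
time_s: 2.65
tcp_pos: [0.4605, -0.04, 0.0226]
eef_rot: [180.0, 0.0, -5.9]
contact_force: [0.1, -0.7, 0.1]
gripper_width: 0.0875
gripper_force: 0.0
```

send_rows([
  {"dp":[0,0,0],"roll":0,"jaw":35},
  {"dp":[0,0,0],"roll":0,"jaw":35},
  {"dp":[0,0,0],"roll":0,"jaw":35},
  {"dp":[0,0,0],"roll":0,"jaw":35},
  {"dp":[0,0,0],"roll":0,"jaw":35},
], newtons=15)

```text
time_s: 3.28
tcp_pos: [0.4604, -0.0406, 0.0226]
eef_rot: [-180.0, -0.0, -6.0]
contact_force: [-0.3, 0.1, -0.4]
gripper_width: 0.0432
gripper_force: 0.0
```

send_rows([
  {"dp":[0,0,0],"roll":0,"jaw":30},
  {"dp":[0,0,0],"roll":0,"jaw":30},
  {"dp":[0,0,-20],"roll":0,"jaw":30},
  {"dp":[0,0,-80],"roll":0,"jaw":30},
  {"dp":[0,0,-100],"roll":0,"jaw":30},
], newtons=15)

```text
time_s: 3.9
tcp_pos: [0.462, -0.0402, 0.1256]
eef_rot: [-179.9, -0.2, -6.0]
contact_force: [-0.0, -0.2, -0.7]
gripper_width: 0.0263
gripper_force: 0.0
```

```bash
python3 -c "
from h import *
go((.5897,.1527,.12))"
```

```text
t 3.9 pos [ 0.462  -0.0402  0.1256] rot [-179.93   -0.25   -5.98] w 0.0263 f 0.0
[np.float64(106.9), np.float64(-205.2), np.float64(5.6)] roll 0
```

```bash
python3 -c "
from h import *
c=snap('wrist','w2'); cv2.imwrite('pics/w2b.png',cv2.resize(c['image'],(800,500)))
"
```

```text
(no output)
```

View pics/w2b.png

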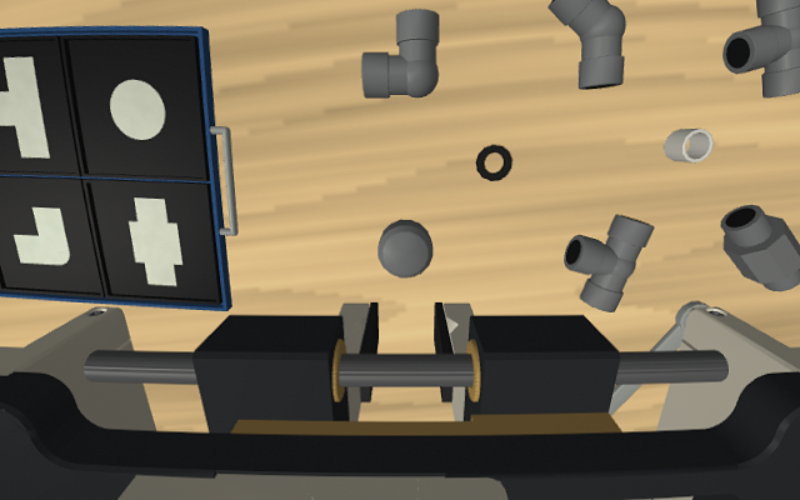

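The cap still stands on the table at (405,249), so the jaws closed without it.

```bash
python3 - <<'E'
from h import *
np.set_printoptions(precision=4,suppress=True)
f=lambda P,z:w('w2',[((a+.5)*.8-.5,(b+.5)*.8-.5) for a,b in P],z)[:,:2]
print('cap',f([(405,249)],.015),'sides',f([(378,250),(433,250)],.015),'bottom',f([(405,277)],.0)); print('elb',f([(421,78),(417,12),(362,76)],.015))
print(w('w2',[((400+.5)*.8-.5,(305+.5)*.8-.5)],.1256-.014))
print('disc',f([(137,110)],.0055))
c=np.load('pics/w2.npz');R=cv2.Rodrigues(c['rvec'])[0];t=c['tvec'].reshape(3)
q=cv2.projectPoints(np.array([[.462,-.0402,.1116]]),c['rvec'],c['tvec'],c['K'],c['dist'])[0];print('tip px',q.ravel()/.8)
E
```

```text
cap [[ 0.4596 -0.0386]] sides [[ 0.461  -0.0168]
 [ 0.4564 -0.0609]] bottom [[ 0.4299 -0.0354]]
elb [[ 0.5844 -0.0632]
 [ 0.6268 -0.0645]
 [ 0.5902 -0.0217]]
[[ 0.4558 -0.0357  0.1116]]
disc [[0.5895 0.1555]]
tip px [406.6792 293.8753]
```

```bash
python3 - <<'E'
from h import *
np.set_printoptions(precision=1,suppress=True)
for n,p,hw in(('w1',(.4595,-.0369,.2003),.0438),('w2',(.462,-.0402,.1256),.01315)):
    c=np.load(f'pics/{n}.npz');a=np.radians(-6);X=np.array([np.cos(a),np.sin(a),0]);Y=np.array([np.sin(a),-np.cos(a),0])
    for dz in(-.014,.0,.014,.028,.04):
        P=np.array([np.array(p)+X*sx*.0095+Y*sy*hw+[0,0,dz] for sy in(-1,1) for sx in (1,-1)])
        print(n,dz,(cv2.projectPoints(P,c['rvec'],c['tvec'],c['K'],c['dist'])[0].reshape(-1)/.8))
i=cv2.imread('pics/w2.png')[225:340,230:400]
cv2.imwrite('pics/w2c.png',cv2.resize(i,None,fx=4,fy=4,interpolation=cv2.INTER_CUBIC))
E
```

```text
w1 -0.014 [325.8 277.7 328.1 309.2 486.1 277.6 483.8 309.1]
w1 0.0 [320.2 287.6 322.8 321.  491.7 287.5 489.1 320.9]
w1 0.014 [313.7 299.1 316.8 334.5 498.2 298.9 495.2 334.3]
w1 0.028 [306.2 312.4 309.8 350.  505.8 312.2 502.2 349.9]
w1 0.04 [298.7 325.6 303.  365.4 513.3 325.5 509.1 365.3]
w2 -0.014 [382.6 277.8 383.3 309.4 430.8 277.8 430.1 309.5]
w2 0.0 [380.9 287.6 381.7 321.1 432.5 287.7 431.7 321.2]
w2 0.014 [379.  299.  379.9 334.5 434.5 299.  433.6 334.6]
w2 0.028 [376.7 312.2 377.8 350.  436.8 312.2 435.7 350.1]
w2 0.04 [374.5 325.4 375.7 365.4 439.2 325.4 437.8 365.5]
```

View pics/w2c.png

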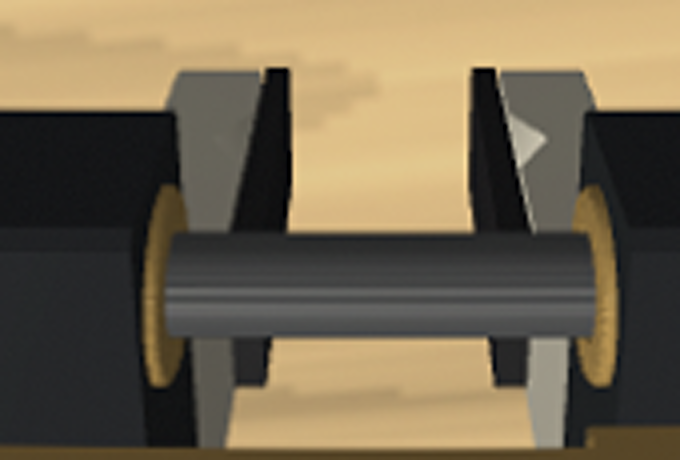

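The crop shows the fingertip's +x edge at row 302 and columns 378 and 434. The stated TCP would put it at row 278, so the tips really sit about 18 mm above the reported TCP. That is why the jaws passed over the cap. I'll go about 32 mm deeper and watch the force.

send_rows([
  {"dp":[-2,-1,0],"roll":0,"jaw":90},
  {"dp":[-2,-1,10],"roll":0,"jaw":90},
  {"dp":[-2,-1,20],"roll":0,"jaw":90},
  {"dp":[-2,-1,40],"roll":0,"jaw":90},
  {"dp":[-2,-1,60],"roll":0,"jaw":90},
], newtons=15)

```text
time_s: 4.58
tcp_pos: [0.4577, -0.0396, 0.0605]
eef_rot: [180.0, 0.1, -6.0]
contact_force: [-0.0, -0.2, -0.1]
gripper_width: 0.0705
gripper_force: 0.0
```

send_rows([
  {"dp":[0,0,30],"roll":0,"jaw":90},
  {"dp":[0,0,45],"roll":0,"jaw":90},
  {"dp":[0,0,55],"roll":0,"jaw":90},
  {"dp":[0,0,62],"roll":0,"jaw":90},
  {"dp":[0,0,62],"roll":0,"jaw":90},
], newtons=15)

```text
time_s: 5.2
tcp_pos: [0.4582, -0.0395, 0.0]
eef_rot: [180.0, 0.0, -6.0]
contact_force: [-0.5, -0.0, 0.1]
gripper_width: 0.0791
gripper_force: 0.0
```

send_rows([
  {"dp":[1,0,3],"roll":0,"jaw":40},
  {"dp":[1,0,7],"roll":0,"jaw":40},
  {"dp":[1,0,7],"roll":0,"jaw":40},
  {"dp":[1,0,7],"roll":0,"jaw":40},
  {"dp":[1,0,7],"roll":0,"jaw":40},
], newtons=15)

```text
time_s: 5.82
tcp_pos: [0.4595, -0.0394, -0.0065]
eef_rot: [-180.0, -0.0, -6.0]
contact_force: [0.1, -0.1, -1.0]
gripper_width: 0.0423
gripper_force: 15.0
```

send_rows([
  {"dp":[0,0,0],"roll":0,"jaw":30},
  {"dp":[0,0,0],"roll":0,"jaw":30},
])

```text
time_s: 6.08
tcp_pos: [0.4595, -0.0394, -0.0065]
eef_rot: [-180.0, -0.0, -6.0]
contact_force: [-0.4, 0.0, 1.4]
gripper_width: 0.0425
gripper_force: 15.0
```

send_rows([
  {"dp":[0,0,-10],"roll":0,"jaw":30},
  {"dp":[0,0,-40],"roll":0,"jaw":30},
  {"dp":[0,0,-90],"roll":0,"jaw":30},
  {"dp":[0,0,-100],"roll":0,"jaw":30},
  {"dp":[0,0,-100],"roll":0,"jaw":30},
], newtons=20)

```text
time_s: 6.7
tcp_pos: [0.4598, -0.0393, 0.0943]
eef_rot: [-179.9, -0.1, -6.0]
contact_force: [0.8, -0.3, -0.9]
gripper_width: 0.0419
gripper_force: 20.0
```

```bash
python3 -c "
from h import *
c=snap('wrist','w3'); cv2.imwrite('pics/w3b.png',cv2.resize(c['image'],(800,500)))
go((.5897,.153,.093),(.5897,.153,-.001))"
```

```text
t 6.8 pos [ 0.4591 -0.0394  0.0933] rot [-1.7998e+02 -1.0000e-02 -6.0200e+00] w 0.0423 f 20.0
[np.float64(109.7), np.float64(-205.1), np.float64(0.3)] roll 0
[np.float64(109.7), np.float64(-205.1), np.float64(94.3)] roll 0
```

View pics/w3b.png

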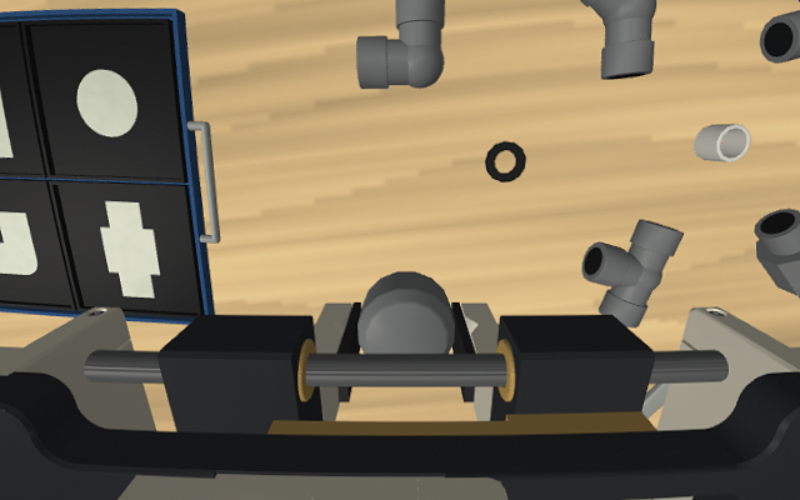

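The cap hangs upright and centred between the pads, at about (405,315). Now I'll carry it to the disc compartment.

send_rows([
  {"dp":[30,-55,0],"roll":0,"jaw":30},
  {"dp":[57,-105,0],"roll":0,"jaw":30},
  {"dp":[84,-155,0],"roll":0,"jaw":30},
  {"dp":[110,-205,0],"roll":0,"jaw":30},
  {"dp":[110,-205,30],"roll":0,"jaw":30},
])

```text
time_s: 7.38
tcp_pos: [0.5931, 0.1565, 0.0625]
eef_rot: [-179.9, -0.1, -5.8]
contact_force: [-0.6, -0.5, -1.6]
gripper_width: 0.0424
gripper_force: 20.0
```

```bash
python3 -c "
from h import *
go((.5897,.153,-.001))"
```

```text
t 7.4 pos [0.5931 0.1565 0.0625] rot [-1.7995e+02 -1.3000e-01 -5.8300e+00] w 0.0424 f 20.0
[np.float64(-3.0), np.float64(3.8), np.float64(63.5)] roll 0
```

send_rows([
  {"dp":[0,0,25],"roll":0,"jaw":30},
  {"dp":[0,0,40],"roll":0,"jaw":30},
  {"dp":[0,0,52],"roll":0,"jaw":30},
  {"dp":[0,0,60],"roll":0,"jaw":30},
  {"dp":[0,0,60],"roll":0,"jaw":30},
])

```text
time_s: 8.0
tcp_pos: [0.5902, 0.1527, 0.0032]
eef_rot: [180.0, 0.0, -6.0]
contact_force: [0.2, 0.5, -0.6]
gripper_width: 0.0425
gripper_force: 20.0
```

```bash
python3 -c "
from h import *
go((.5897,.153,-.001))"
```

```text
t 8.0 pos [0.5902 0.1527 0.0032] rot [ 1.7999e+02  2.0000e-02 -6.0200e+00] w 0.0425 f 20.0
[np.float64(-0.5), np.float64(-0.2), np.float64(4.2)] roll 0
```

send_rows([
  {"dp":[0,0,2],"roll":0,"jaw":30},
  {"dp":[0,0,4],"roll":0,"jaw":30},
  {"dp":[0,0,4],"roll":0,"jaw":65},
  {"dp":[0,0,4],"roll":0,"jaw":65},
  {"dp":[0,0,4],"roll":0,"jaw":65},
])

```text
time_s: 8.62
tcp_pos: [0.5904, 0.153, -0.0005]
eef_rot: [-180.0, -0.0, -6.0]
contact_force: [-0.3, 0.1, -0.4]
gripper_width: 0.0567
gripper_force: 0.0
```

send_rows([
  {"dp":[0,0,0],"roll":0,"jaw":65},
  {"dp":[0,0,-30],"roll":0,"jaw":65},
  {"dp":[0,0,-90],"roll":0,"jaw":100},
  {"dp":[0,0,-120],"roll":0,"jaw":100},
  {"dp":[0,0,-120],"roll":0,"jaw":100},
])

```text
time_s: 9.25
tcp_pos: [0.5919, 0.1538, 0.1227]
eef_rot: [-179.8, -0.3, -6.0]
contact_force: [-0.6, 0.5, -0.6]
gripper_width: 0.0814
gripper_force: 0.0
```

```bash
python3 -c "
from h import *
go((.57,-.05,.12,-6))"
```

```text
t 9.2 pos [0.5919 0.1538 0.1227] rot [-179.81   -0.27   -5.99] w 0.0814 f 0.0
[np.float64(-0.6), np.float64(204.9), np.float64(2.7)] roll 0.0
```

send_rows([
  {"dp":[0,60,0],"roll":0,"jaw":100},
  {"dp":[-1,120,0],"roll":0,"jaw":100},
  {"dp":[-14,175,0],"roll":0,"jaw":100},
  {"dp":[-24,205,0],"roll":0,"jaw":100},
  {"dp":[-24,205,0],"roll":0,"jaw":100},
])

```text
time_s: 9.88
tcp_pos: [0.5433, -0.0504, 0.1186]
eef_rot: [180.0, 0.1, -6.2]
contact_force: [-0.4, -0.8, -0.5]
gripper_width: 0.087
gripper_force: 0.0
```

```bash
python3 -c "
from h import *
c=snap('wrist','w4'); cv2.imwrite('pics/w4b.png',cv2.resize(c['image'],(800,500)))
go((.588,-.051,.12,-6))"
```

```text
t 9.9 pos [ 0.5442 -0.0494  0.1188] rot [ 1.7999e+02  6.0000e-02 -6.1100e+00] w 0.0873 f 0.0
[np.float64(43.7), np.float64(-3.1), np.float64(-1.2)] roll -0.002
```

View pics/w4b.png

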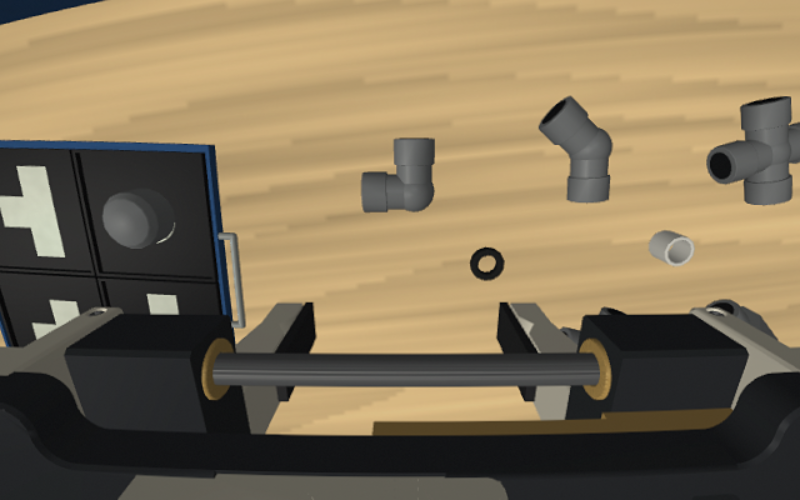

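The cap stands on its disc. The elbow shows its crossing at (415,190), its +y arm end at (362,192) and its +x arm end at (414,139).

```bash
python3 - <<'E'
from h import *
np.set_printoptions(precision=4,suppress=True)
f=lambda P,z:w('w4',[((a+.5)*.8-.5,(b+.5)*.8-.5) for a,b in P],z)[:,:2]
print(f([(415,190),(362,192),(414,139),(434,190)],.015))
go((.588,-.052,-.008,-6.5))
E
```

```text
[[ 0.5873 -0.0616]
 [ 0.5901 -0.0219]
 [ 0.6238 -0.0646]
 [ 0.5858 -0.0757]]
t 9.9 pos [ 0.5442 -0.0494  0.1188] rot [179.99   0.06  -6.11] w 0.0873 f 0.0
[np.float64(43.8), np.float64(-2.1), np.float64(126.8)] roll 0.007
```

send_rows([
  {"dp":[44,-5,0],"roll":0,"jaw":100},
  {"dp":[44,-5,50],"roll":0,"jaw":100},
  {"dp":[44,-5,90],"roll":0,"jaw":100},
  {"dp":[44,-5,118],"roll":0,"jaw":100},
  {"dp":[44,-5,127],"roll":0,"jaw":100},
])

```text
time_s: 10.55
tcp_pos: [0.5881, -0.0475, -0.01]
eef_rot: [179.9, 0.2, -6.0]
contact_force: [-0.9, -0.2, 0.6]
gripper_width: 0.0877
gripper_force: 0.0
```

send_rows([
  {"dp":[0,0,0],"roll":0,"jaw":45},
  {"dp":[0,0,0],"roll":0,"jaw":45},
  {"dp":[0,0,0],"roll":0,"jaw":45},
  {"dp":[0,0,0],"roll":0,"jaw":45},
  {"dp":[0,0,0],"roll":0,"jaw":45},
], newtons=15)

```text
time_s: 11.18
tcp_pos: [0.5897, -0.048, -0.0068]
eef_rot: [-180.0, -0.1, -6.0]
contact_force: [-1.4, 1.0, 5.2]
gripper_width: 0.0521
gripper_force: 15.0
```

send_rows([
  {"dp":[0,0,0],"roll":0,"jaw":45},
  {"dp":[0,0,-20],"roll":0,"jaw":45},
  {"dp":[0,0,-60],"roll":0,"jaw":45},
  {"dp":[0,0,-100],"roll":0,"jaw":45},
  {"dp":[0,0,-100],"roll":0,"jaw":45},
], newtons=25)

```text
time_s: 11.8
tcp_pos: [0.5915, -0.0478, 0.0959]
eef_rot: [-179.9, -0.4, -6.0]
contact_force: [-0.1, 0.9, -0.7]
gripper_width: 0.052
gripper_force: 25.0
```

```bash
python3 -c "
from h import *
go((.4915,.274,.093,-6))"
```

```text
t 11.8 pos [ 0.5915 -0.0478  0.0959] rot [-179.91   -0.35   -5.99] w 0.0520 f 25.0
[np.float64(-133.0), np.float64(-309.6), np.float64(2.9)] roll 0.0
```

send_rows([
  {"dp":[-20,-50,0],"roll":0,"jaw":45},
  {"dp":[-44,-105,0],"roll":0,"jaw":45},
  {"dp":[-67,-160,0],"roll":0,"jaw":45},
  {"dp":[-90,-215,0],"roll":0,"jaw":45},
  {"dp":[-113,-270,0],"roll":0,"jaw":45},
])

```text
time_s: 12.42
tcp_pos: [0.5039, 0.2337, 0.0917]
eef_rot: [180.0, 0.0, -6.0]
contact_force: [0.7, 0.9, -0.4]
gripper_width: 0.0521
gripper_force: 25.0
```

send_rows([
  {"dp":[-18,-40,0],"roll":0,"jaw":45},
  {"dp":[-18,-40,0],"roll":0,"jaw":45},
  {"dp":[-18,-40,0],"roll":0,"jaw":45},
])

```text
time_s: 12.8
tcp_pos: [0.4908, 0.2735, 0.0916]
eef_rot: [179.9, 0.1, -6.0]
contact_force: [-0.7, -0.1, -0.3]
gripper_width: 0.0519
gripper_force: 25.0
```

```bash
python3 -c "
from h import *
c=snap('top','t2');c=snap('wrist','w5'); cv2.imwrite('pics/w5b.png',cv2.resize(c['image'],(800,500)))
go((.4915,.274,-.001,-6))"
```

```text
t 12.9 pos [0.4914 0.2728 0.092 ] rot [ 1.7996e+02  4.0000e-02 -6.0700e+00] w 0.0520 f 25.0
[np.float64(0.0), np.float64(-1.2), np.float64(93.0)] roll -0.001
```

View pics/w5b.png

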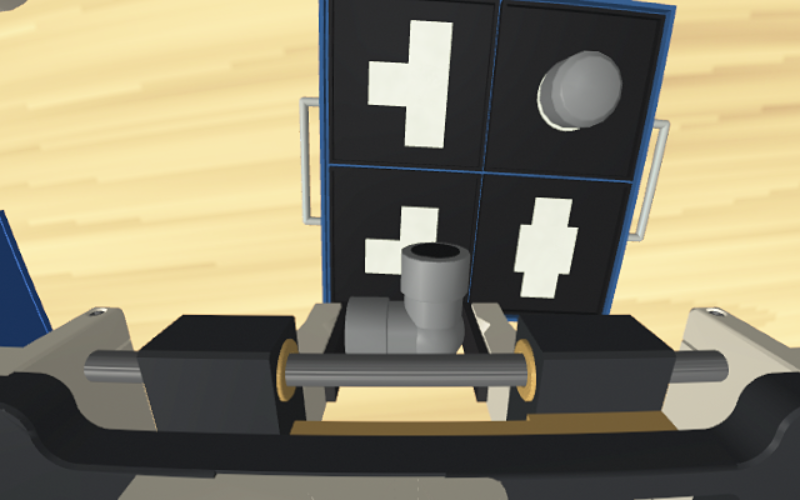

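The elbow hangs level at about (410,290), over the L silhouette, and the tee and union compartments are free. I'll lower it now.

send_rows([
  {"dp":[0,-1,45],"roll":0,"jaw":45},
  {"dp":[0,-1,70],"roll":0,"jaw":45},
  {"dp":[0,-1,84],"roll":0,"jaw":45},
  {"dp":[0,-1,89],"roll":0,"jaw":45},
  {"dp":[0,-1,89],"roll":0,"jaw":45},
])

```text
time_s: 13.52
tcp_pos: [0.4919, 0.2749, 0.0038]
eef_rot: [-180.0, -0.0, -6.0]
contact_force: [0.0, 0.1, -0.9]
gripper_width: 0.0521
gripper_force: 25.0
```

send_rows([
  {"dp":[0,0,2],"roll":0,"jaw":45},
  {"dp":[0,0,4],"roll":0,"jaw":45},
  {"dp":[0,0,4],"roll":0,"jaw":45},
  {"dp":[0,0,4],"roll":0,"jaw":75},
  {"dp":[0,0,4],"roll":0,"jaw":75},
])

```text
time_s: 14.15
tcp_pos: [0.4916, 0.275, -0.0004]
eef_rot: [-180.0, -0.0, -6.0]
contact_force: [-0.4, 0.1, -0.3]
gripper_width: 0.0643
gripper_force: 0.0
```

send_rows([
  {"dp":[0,0,0],"roll":0,"jaw":75},
  {"dp":[0,0,-20],"roll":0,"jaw":75},
  {"dp":[0,0,-80],"roll":0,"jaw":100},
  {"dp":[0,0,-120],"roll":0,"jaw":100},
  {"dp":[0,0,-120],"roll":0,"jaw":100},
])

```text
time_s: 14.78
tcp_pos: [0.4933, 0.2766, 0.1232]
eef_rot: [-179.7, -0.3, -6.0]
contact_force: [0.5, 0.4, -0.7]
gripper_width: 0.0863
gripper_force: 0.0
```

```bash
python3 -c "
from h import *
go((.42,-.2,.12,-18))"
```

```text
t 14.8 pos [0.4933 0.2766 0.1232] rot [-179.69   -0.26   -5.98] w 0.0863 f 0.0
[np.float64(-23.3), np.float64(481.6), np.float64(3.2)] roll 0.21
```

send_rows([
  {"dp":[-23,482,0],"roll":0.21,"jaw":100},
  {"dp":[-23,482,0],"roll":0.21,"jaw":100},
  {"dp":[-23,482,0],"roll":0.21,"jaw":100},
  {"dp":[-23,482,0],"roll":0.21,"jaw":100},
  {"dp":[-23,482,0],"roll":0.21,"jaw":100},
])

```text
time_s: 15.4
tcp_pos: [0.443, -0.0358, 0.1189]
eef_rot: [180.0, 0.0, -18.0]
contact_force: [1.3, -1.1, 0.1]
gripper_width: 0.0876
gripper_force: 0.0
```

```bash
python3 -c "
from h import *
go((.40,-.2,.16,-18))"
```

```text
t 15.4 pos [ 0.443  -0.0358  0.1189] rot [ 1.7999e+02  3.0000e-02 -1.8000e+01] w 0.0876 f 0.0
[np.float64(9.9), np.float64(169.5), np.float64(-41.1)] roll -0.0
```

send_rows([
  {"dp":[10,169,-41],"roll":0,"jaw":100},
  {"dp":[10,169,-41],"roll":0,"jaw":100},
  {"dp":[10,169,-41],"roll":0,"jaw":100},
  {"dp":[10,169,-41],"roll":0,"jaw":100},
  {"dp":[10,169,-41],"roll":0,"jaw":100},
])

```text
time_s: 16.02
tcp_pos: [0.4007, -0.1977, 0.1597]
eef_rot: [-180.0, 0.1, -18.1]
contact_force: [0.1, 0.0, 0.1]
gripper_width: 0.0873
gripper_force: 0.0
```

```bash
python3 -c "
from h import *
c=snap('wrist','w6'); cv2.imwrite('pics/w6b.png',cv2.resize(c['image'],(800,500)))
go((.4345,-.2025,-.008,-18))"
```

```text
t 16.1 pos [ 0.4009 -0.1973  0.1597] rot [ 1.800e+02  7.000e-02 -1.804e+01] w 0.0875 f 0.0
[np.float64(33.6), np.float64(-5.4), np.float64(167.7)] roll -0.001
```

View pics/w6b.png

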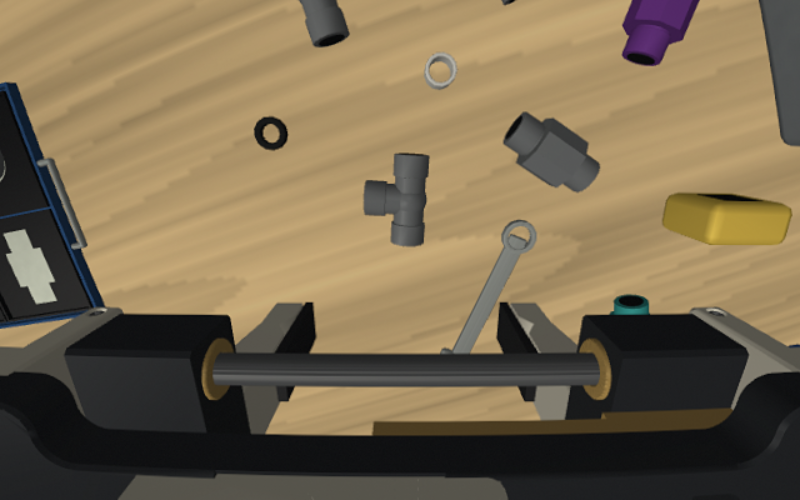

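The tee's branch end is at (365,198), its back at (427,200) and its run ends at (411,155) and (407,245). The union's ends are at about (518,130) and (585,178). The wrench is clear.

```bash
python3 - <<'E'
from h import *
np.set_printoptions(precision=4,suppress=True)
f=lambda P,z:w('w6',[((a+.5)*.8-.5,(b+.5)*.8-.5) for a,b in P],z)[:,:2]
y=lambda v:np.degrees(np.arctan2(v[1],v[0]))
t=f([(365,198),(427,200),(411,155),(407,245)],.015);print(t,y(t[2]-t[3]),y(t[0]-t[1])-90);m=t[:2].mean(0);print(m)
u=f([(518,130),(585,178)],.021);print(u,u.mean(0),y(u[0]-u[1]))
go((m[0],m[1],-.008,-18))
E
```

```text
[[ 0.4427 -0.1738]
 [ 0.4243 -0.2243]
 [ 0.4647 -0.2227]
 [ 0.3911 -0.1952]] -20.522579643096055 -20.003214847155945
[ 0.4335 -0.1991]
[[ 0.4571 -0.3113]
 [ 0.4022 -0.3571]] [ 0.4296 -0.3342] 39.77935141335263
t 16.1 pos [ 0.4009 -0.1973  0.1597] rot [180.     0.07 -18.04] w 0.0875 f 0.0
[np.float64(31.6), np.float64(-8.4), np.float64(167.7)] roll -0.001
```

send_rows([
  {"dp":[32,-7,0],"roll":0.03,"jaw":100},
  {"dp":[32,-7,55],"roll":0.03,"jaw":100},
  {"dp":[32,-7,110],"roll":0.03,"jaw":100},
  {"dp":[32,-7,150],"roll":0.03,"jaw":100},
  {"dp":[32,-7,167],"roll":0.03,"jaw":100},
])

```text
time_s: 16.7
tcp_pos: [0.4322, -0.1995, -0.0094]
eef_rot: [179.9, 0.3, -19.6]
contact_force: [0.6, -0.3, 0.7]
gripper_width: 0.0876
gripper_force: 0.0
```

send_rows([
  {"dp":[0,0,0],"roll":0,"jaw":45},
  {"dp":[0,0,0],"roll":0,"jaw":45},
  {"dp":[0,0,0],"roll":0,"jaw":45},
  {"dp":[0,0,0],"roll":0,"jaw":45},
  {"dp":[0,0,0],"roll":0,"jaw":45},
], newtons=15)

```text
time_s: 17.32
tcp_pos: [0.4344, -0.201, -0.0058]
eef_rot: [-180.0, -0.1, -19.8]
contact_force: [-0.8, 2.6, 5.8]
gripper_width: 0.0524
gripper_force: 15.0
```

send_rows([
  {"dp":[0,0,0],"roll":0,"jaw":45},
  {"dp":[0,0,0],"roll":0,"jaw":45},
  {"dp":[0,0,-20],"roll":0,"jaw":45},
  {"dp":[0,0,-70],"roll":0,"jaw":45},
  {"dp":[0,0,-100],"roll":0,"jaw":45},
], newtons=25)

```text
time_s: 17.95
tcp_pos: [0.4343, -0.2012, 0.0956]
eef_rot: [-180.0, -0.1, -19.8]
contact_force: [0.2, -0.1, -1.4]
gripper_width: 0.0524
gripper_force: 25.0
```

```bash
python3 -c "
from h import *
go((.46,0,.093,-10),(.606,.2565,.093,-8))"
```

```text
t 17.9 pos [ 0.4343 -0.2012  0.0956] rot [-1.7998e+02 -1.1000e-01 -1.9760e+01] w 0.0524 f 25.0
[np.float64(-43.8), np.float64(-198.1), np.float64(2.6)] roll -0.17
[np.float64(6.9), np.float64(-488.8), np.float64(2.6)] roll -0.205
```

send_rows([
  {"dp":[1,-55,0],"roll":-0.04,"jaw":45},
  {"dp":[2,-115,0],"roll":-0.1,"jaw":45},
  {"dp":[3,-175,0],"roll":-0.15,"jaw":45},
  {"dp":[4,-235,0],"roll":-0.2,"jaw":45},
  {"dp":[5,-295,0],"roll":-0.2,"jaw":45},
])

```text
time_s: 18.58
tcp_pos: [0.5385, 0.0768, 0.0936]
eef_rot: [-180.0, -0.0, -8.3]
contact_force: [2.0, -1.0, -1.1]
gripper_width: 0.052
gripper_force: 25.0
```

```bash
python3 -c "
from h import *
go((.606,.2565,.093,-8))"
```

```text
t 18.6 pos [0.5385 0.0768 0.0936] rot [-1.7999e+02 -2.0000e-02 -8.2600e+00] w 0.0520 f 25.0
[np.float64(41.0), np.float64(-187.6), np.float64(0.6)] roll -0.005
```

send_rows([
  {"dp":[12,-55,0],"roll":0,"jaw":45},
  {"dp":[24,-110,0],"roll":0,"jaw":45},
  {"dp":[36,-160,0],"roll":0,"jaw":45},
  {"dp":[41,-187,0],"roll":0,"jaw":45},
  {"dp":[41,-187,0],"roll":0,"jaw":45},
])

```text
time_s: 19.2
tcp_pos: [0.6059, 0.2557, 0.0926]
eef_rot: [180.0, 0.0, -8.2]
contact_force: [-0.6, -0.4, -0.4]
gripper_width: 0.0523
gripper_force: 25.0
```

```bash
python3 -c "
from h import *
r.capture('top')
go((.606,.2565,0,-8))"
```

```text
t 19.2 pos [0.6054 0.2545 0.0927] rot [ 1.7995e+02  5.0000e-02 -8.2500e+00] w 0.0526 f 25.0
[np.float64(0.3), np.float64(-2.1), np.float64(92.7)] roll -0.004
```

send_rows([
  {"dp":[0,-1,45],"roll":0,"jaw":45},
  {"dp":[0,-1,70],"roll":0,"jaw":45},
  {"dp":[0,-1,84],"roll":0,"jaw":45},
  {"dp":[0,-1,88],"roll":0,"jaw":45},
  {"dp":[0,-1,88],"roll":0,"jaw":45},
])

```text
time_s: 19.88
tcp_pos: [0.6064, 0.255, 0.0061]
eef_rot: [-180.0, -0.0, -8.3]
contact_force: [-0.3, 0.1, -0.6]
gripper_width: 0.0519
gripper_force: 25.0
```

send_rows([
  {"dp":[0,0,2],"roll":0,"jaw":45},
  {"dp":[0,0,4],"roll":0,"jaw":45},
  {"dp":[0,0,4],"roll":0,"jaw":45},
  {"dp":[0,0,4],"roll":0,"jaw":75},
  {"dp":[0,0,4],"roll":0,"jaw":75},
])

```text
time_s: 20.5
tcp_pos: [0.6061, 0.2552, 0.0016]
eef_rot: [-180.0, -0.0, -8.3]
contact_force: [0.6, 0.6, 0.0]
gripper_width: 0.0642
gripper_force: 0.0
```

send_rows([
  {"dp":[0,0,0],"roll":0,"jaw":75},
  {"dp":[0,0,-20],"roll":0,"jaw":75},
  {"dp":[0,0,-80],"roll":0,"jaw":100},
  {"dp":[0,0,-130],"roll":0,"jaw":100},
  {"dp":[0,0,-130],"roll":0,"jaw":100},
])

```text
time_s: 21.12
tcp_pos: [0.6085, 0.2566, 0.1368]
eef_rot: [-179.7, -0.4, -8.3]
contact_force: [1.1, 0.4, -0.5]
gripper_width: 0.0861
gripper_force: 0.0
```

```bash
python3 -c "
from h import *
print(r.get_state()['joints'].round(0))
go((.41,-.30,.16,20))"
```

```text
[ 40.  22.  -8.   0. -60.  42.]
t 21.1 pos [0.6085 0.2566 0.1368] rot [-179.67   -0.39   -8.26] w 0.0861 f 0.0
[np.float64(-116.5), np.float64(579.4), np.float64(-23.2)] roll -0.493
```

send_rows([
  {"dp":[-12,60,-23],"roll":-0.15,"jaw":100},
  {"dp":[-24,120,-23],"roll":-0.3,"jaw":100},
  {"dp":[-36,180,-23],"roll":-0.45,"jaw":100},
  {"dp":[-48,240,-23],"roll":-0.6,"jaw":100},
  {"dp":[-60,300,-23],"roll":-0.75,"jaw":100},
])

```text
time_s: 21.75
tcp_pos: [0.502, -0.0348, 0.154]
eef_rot: [-180.0, 0.0, 35.0]
contact_force: [0.4, 0.2, -0.5]
gripper_width: 0.0879
gripper_force: 0.0
```

```bash
python3 -c "
from h import *
go((.432,-.334,.16,40))"
```

```text
t 21.8 pos [ 0.502  -0.0348  0.154 ] rot [-1.7999e+02  1.0000e-02  3.4980e+01] w 0.0879 f 0.0
[np.float64(-228.9), np.float64(205.0), np.float64(-6.0)] roll -0.088
```

send_rows([
  {"dp":[-229,205,-6],"roll":-0.09,"jaw":100},
  {"dp":[-229,205,-6],"roll":-0.09,"jaw":100},
  {"dp":[-229,205,-6],"roll":-0.09,"jaw":100},
  {"dp":[-229,205,-6],"roll":-0.09,"jaw":100},
  {"dp":[-229,205,-6],"roll":-0.09,"jaw":100},
])

```text
time_s: 22.38
tcp_pos: [0.4306, -0.3339, 0.1601]
eef_rot: [-180.0, 0.0, 39.8]
contact_force: [0.8, -0.3, -0.0]
gripper_width: 0.088
gripper_force: 0.0
```

send_rows([
  {"dp":[0,0,0],"roll":0,"jaw":100},
  {"dp":[0,0,0],"roll":0,"jaw":100},
])

```text
time_s: 22.62
tcp_pos: [0.431, -0.332, 0.1597]
eef_rot: [-179.9, 0.0, 39.8]
contact_force: [0.2, -0.3, -0.5]
gripper_width: 0.0873
gripper_force: 0.0
```

```bash
python3 -c "
from h import *
go((.432,-.334,-.004,40))"
```

```text
t 22.6 pos [ 0.431  -0.332   0.1597] rot [-1.7994e+02  2.0000e-02  3.9750e+01] w 0.0873 f 0.0
[np.float64(-0.5), np.float64(2.2), np.float64(163.7)] roll -0.004
```

send_rows([
  {"dp":[0,1,55],"roll":0,"jaw":100},
  {"dp":[0,1,110],"roll":0,"jaw":100},
  {"dp":[0,1,145],"roll":0,"jaw":100},
  {"dp":[0,1,164],"roll":0,"jaw":100},
  {"dp":[0,1,164],"roll":0,"jaw":100},
])

```text
time_s: 23.25
tcp_pos: [0.4316, -0.3311, -0.0049]
eef_rot: [-179.8, 0.1, 39.9]
contact_force: [0.7, 0.3, 0.2]
gripper_width: 0.0876
gripper_force: 0.0
```

send_rows([
  {"dp":[0,0,0],"roll":0,"jaw":35},
  {"dp":[0,0,0],"roll":0,"jaw":35},
  {"dp":[0,0,0],"roll":0,"jaw":35},
  {"dp":[0,0,0],"roll":0,"jaw":35},
  {"dp":[0,0,0],"roll":0,"jaw":35},
], newtons=15)

```text
time_s: 23.88
tcp_pos: [0.4322, -0.3329, -0.0034]
eef_rot: [180.0, -0.0, 39.8]
contact_force: [-0.5, -0.1, -0.2]
gripper_width: 0.0433
gripper_force: 0.0
```

send_rows([
  {"dp":[0,0,0],"roll":0,"jaw":35},
  {"dp":[0,0,0],"roll":0,"jaw":35},
  {"dp":[0,0,0],"roll":0,"jaw":35},
], newtons=25)

```text
time_s: 24.25
tcp_pos: [0.4323, -0.3329, -0.0034]
eef_rot: [180.0, 0.0, 39.8]
contact_force: [-0.6, 0.2, 3.9]
gripper_width: 0.0417
gripper_force: 24.9
```

send_rows([
  {"dp":[0,0,-15],"roll":0,"jaw":35},
  {"dp":[0,0,-50],"roll":0,"jaw":35},
  {"dp":[0,0,-90],"roll":0,"jaw":35},
  {"dp":[0,0,-100],"roll":0,"jaw":35},
  {"dp":[0,0,-100],"roll":0,"jaw":35},
], newtons=25)

```text
time_s: 24.88
tcp_pos: [0.4325, -0.3328, 0.0973]
eef_rot: [179.9, -0.1, 39.8]
contact_force: [0.5, -0.0, -1.8]
gripper_width: 0.0418
gripper_force: 24.9
```

```bash
python3 -c "
from h import *
c=snap('wrist','w7'); cv2.imwrite('pics/w7b.png',cv2.resize(c['image'],(800,500)))
go((.4856,.168,.1,40))"
```

```text
t 24.9 pos [ 0.4318 -0.3325  0.0962] rot [-1.7998e+02 -2.0000e-02  3.9810e+01] w 0.0418 f 24.9
[np.float64(361.7), np.float64(-350.0), np.float64(-3.8)] roll -0.003
```

View pics/w7b.png

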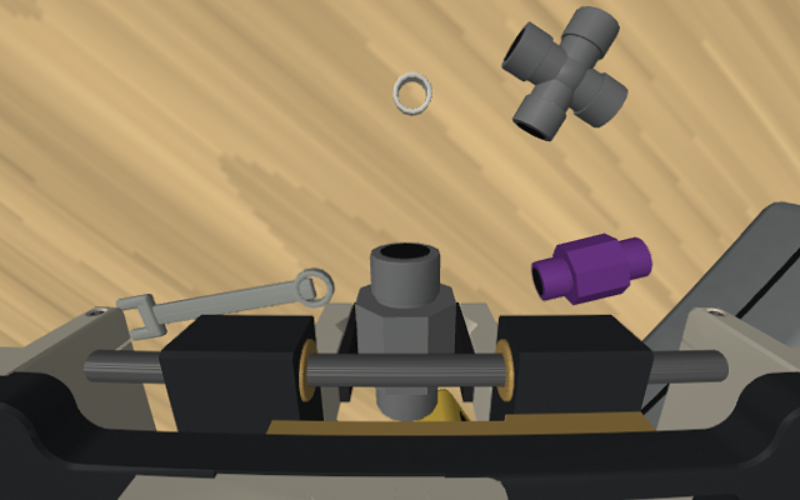

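The union is held straight at about (405,320), with its nut between the pads. The cross and the purple look-alike are undisturbed.

send_rows([
  {"dp":[40,-39,-4],"roll":0,"jaw":35},
  {"dp":[80,-78,-4],"roll":0,"jaw":35},
  {"dp":[120,-117,-4],"roll":0,"jaw":35},
  {"dp":[160,-156,-4],"roll":0,"jaw":35},
  {"dp":[200,-195,-4],"roll":0,"jaw":35},
])

```text
time_s: 25.55
tcp_pos: [0.4599, -0.0533, 0.0992]
eef_rot: [-179.9, 0.1, 39.8]
contact_force: [1.5, -0.5, -1.0]
gripper_width: 0.0419
gripper_force: 24.9
```

```bash
python3 -c "
from h import *
go((.4856,.168,.1,40))"
```

```text
t 25.6 pos [ 0.4599 -0.0533  0.0992] rot [-1.7994e+02  1.2000e-01  3.9820e+01] w 0.0419 f 24.9
[np.float64(161.5), np.float64(-153.5), np.float64(-0.8)] roll -0.003
```

send_rows([
  {"dp":[40,-38,0],"roll":0,"jaw":35},
  {"dp":[80,-76,0],"roll":0,"jaw":35},
  {"dp":[120,-114,0],"roll":0,"jaw":35},
  {"dp":[155,-148,0],"roll":0,"jaw":35},
  {"dp":[161,-153,0],"roll":0,"jaw":35},
])

```text
time_s: 26.18
tcp_pos: [0.4861, 0.168, 0.0989]
eef_rot: [-180.0, 0.1, 40.0]
contact_force: [-0.4, -0.8, -1.1]
gripper_width: 0.0418
gripper_force: 24.9
```

send_rows([
  {"dp":[0,0,0],"roll":0,"jaw":35},
  {"dp":[0,0,20],"roll":0,"jaw":35},
  {"dp":[0,0,20],"roll":0,"jaw":35},
])

```text
time_s: 26.55
tcp_pos: [0.485, 0.1635, 0.0789]
eef_rot: [-180.0, 0.2, 39.7]
contact_force: [0.1, -0.8, -0.7]
gripper_width: 0.0416
gripper_force: 24.9
```

```bash
python3 -c "
from h import *
go((.4856,.168,.0025,40))"
```

```text
t 26.6 pos [0.485  0.1635 0.0789] rot [-179.98    0.23   39.74] w 0.0416 f 24.9
[np.float64(3.3), np.float64(-3.1), np.float64(76.4)] roll -0.005
```

send_rows([
  {"dp":[2,-2,25],"roll":0,"jaw":35},
  {"dp":[2,-2,50],"roll":0,"jaw":35},
  {"dp":[2,-2,66],"roll":0,"jaw":35},
  {"dp":[2,-2,72],"roll":0,"jaw":35},
  {"dp":[2,-2,72],"roll":0,"jaw":35},
])

```text
time_s: 27.18
tcp_pos: [0.4869, 0.1681, 0.0087]
eef_rot: [180.0, 0.0, 39.8]
contact_force: [-0.2, -1.0, -0.6]
gripper_width: 0.0415
gripper_force: 24.9
```

```bash
python3 -c "
from h import *
go((.4856,.168,.0025,40))"
```

```text
t 27.2 pos [0.4869 0.1681 0.0087] rot [1.7999e+02 2.0000e-02 3.9800e+01] w 0.0415 f 24.9
[np.float64(-1.1), np.float64(-0.8), np.float64(6.2)] roll -0.003
```

send_rows([
  {"dp":[0,0,3],"roll":0,"jaw":35},
  {"dp":[0,0,6],"roll":0,"jaw":35},
  {"dp":[0,0,6],"roll":0,"jaw":35},
  {"dp":[0,0,6],"roll":0,"jaw":65},
  {"dp":[0,0,6],"roll":0,"jaw":65},
])

```text
time_s: 27.8
tcp_pos: [0.4869, 0.1687, 0.0026]
eef_rot: [180.0, -0.0, 39.8]
contact_force: [-0.3, 0.3, -0.3]
gripper_width: 0.0548
gripper_force: 0.0
```

send_rows([
  {"dp":[0,0,0],"roll":0,"jaw":65},
  {"dp":[0,0,-20],"roll":0,"jaw":65},
  {"dp":[0,0,-80],"roll":0,"jaw":65},
  {"dp":[0,0,-140],"roll":0,"jaw":100},
  {"dp":[0,0,-190],"roll":0,"jaw":100},
])

```text
time_s: 28.42
tcp_pos: [0.487, 0.1686, 0.1951]
eef_rot: [180.0, -0.1, 39.8]
contact_force: [1.0, 0.8, 0.2]
gripper_width: 0.0714
gripper_force: 0.0
```

```bash
python3 -c "
from h import *
go((.42,-.05,.25,0))"
```

```text
t 28.4 pos [0.487  0.1686 0.1951] rot [ 1.7999e+02 -1.1000e-01  3.9840e+01] w 0.0714 f 0.0
[np.float64(-191.5), np.float64(124.9), np.float64(-54.9)] roll 0.695
```

Now I'll back away and check with the top camera.

send_rows([
  {"dp":[-191,125,-55],"roll":0.3,"jaw":100},
  {"dp":[-191,125,-55],"roll":0.3,"jaw":100},
  {"dp":[-191,125,-55],"roll":0.3,"jaw":100},
  {"dp":[-191,125,-55],"roll":0.3,"jaw":100},
  {"dp":[-191,125,-55],"roll":0.3,"jaw":100},
])

```text
time_s: 29.05
tcp_pos: [0.4195, -0.0519, 0.2486]
eef_rot: [180.0, -0.1, 22.5]
contact_force: [0.0, 0.7, -0.5]
gripper_width: 0.0877
gripper_force: 0.0
```

```bash
python3 -c "
from h import *
c=snap('top','t3'); i=c['image'][112:224,145:265]; cv2.imwrite('pics/t3c.png',cv2.resize(i,None,fx=5,fy=5,interpolation=cv2.INTER_CUBIC))
go()"
```

```text
t 29.1 pos [ 0.4199 -0.0508  0.248 ] rot [-1.800e+02 -1.000e-01  2.249e+01] w 0.0876 f 0.0
```

View pics/t3c.png

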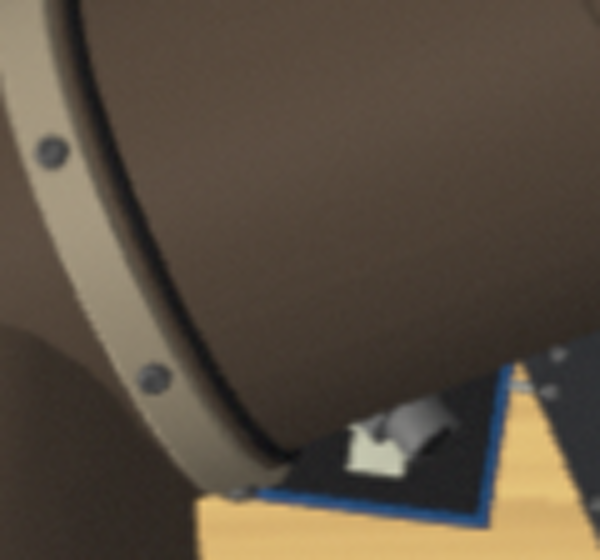

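The arm hides the caddy from the top camera, so I'll move further away.

```bash
python3 -c "
from h import *
go((.40,-.33,.25,22))"
```

```text
t 29.1 pos [ 0.4199 -0.0508  0.248 ] rot [-1.800e+02 -1.000e-01  2.249e+01] w 0.0876 f 0.0
[np.float64(-125.2), np.float64(250.3), np.float64(-2.0)] roll 0.009
```

send_rows([
  {"dp":[-125,250,-2],"roll":0,"jaw":100},
  {"dp":[-125,250,-2],"roll":0,"jaw":100},
  {"dp":[-125,250,-2],"roll":0,"jaw":100},
  {"dp":[-125,250,-2],"roll":0,"jaw":100},
  {"dp":[-125,250,-2],"roll":0,"jaw":100},
])

```text
time_s: 29.72
tcp_pos: [0.4011, -0.3306, 0.2484]
eef_rot: [-179.9, 0.1, 22.6]
contact_force: [-0.3, 1.1, 0.3]
gripper_width: 0.0874
gripper_force: 0.0
```

```bash
python3 -c "
from h import *
c=snap('top','t4'); a=cv2.imread('pics/top0.png').astype(int); d=abs(a-c['image']).max(2)
for y in range(105,230,15): print([int(d[y:y+15,x:x+15].mean()) for x in range(120,270,15)])
i=c['image'][112:224,145:265]; cv2.imwrite('pics/t4c.png',cv2.resize(i,None,fx=5,fy=5,interpolation=cv2.INTER_CUBIC))
go()"
```

```text
[67, 67, 68, 68, 67, 67, 66, 66, 67, 67]
[67, 67, 67, 31, 36, 36, 36, 42, 49, 67]
[68, 68, 66, 27, 31, 24, 23, 30, 19, 67]
[67, 67, 57, 14, 33, 15, 14, 27, 27, 67]
[67, 67, 46, 18, 27, 17, 30, 18, 35, 67]
[67, 68, 38, 36, 34, 19, 45, 29, 43, 67]
[67, 67, 38, 22, 18, 14, 35, 21, 54, 68]
[67, 67, 67, 67, 65, 61, 54, 48, 63, 67]
[67, 67, 67, 67, 67, 67, 67, 67, 67, 67]
t 29.8 pos [ 0.4012 -0.3322  0.2481] rot [-1.7996e+02  1.3000e-01  2.2570e+01] w 0.0876 f 0.0
```

Those differences are uniform apart from the caddy, which means only the brightness changed and the view is clear.

View pics/t4c.png

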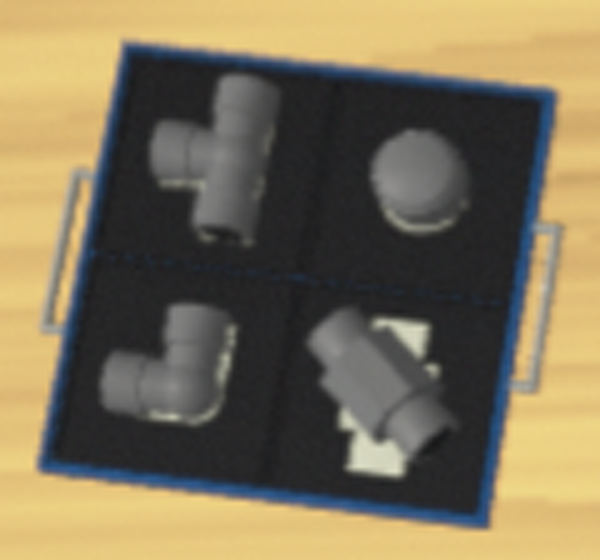

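The picture shows all four fittings lying flat in their own compartments. The tee crossing is at about (238,158), the cap at (420,180), the elbow corner at (188,388) and the union's ends at (327,332) and (430,435). I'll check the offsets in numbers.

```bash
python3 - <<'E'
from h import *
np.set_printoptions(precision=4,suppress=True)
f=lambda P,z:w('t4',[((a+.5)/5-.5+145,(b+.5)/5-.5+112) for a,b in P],z)[:,:2]
t=f([(249,84),(222,232),(152,150),(266,168)],.0205);print('tee',[t[:2].mean(0),t[2:].mean(0)],'bin .606 .2565')
print('cap',f([(420,180)],.02),'bin .590 .153')
e=f([(198,308),(195,408),(103,382),(222,390)],.0205);print('elb x',e[:2].mean(0),'y',e[2:].mean(0),'bin .502 .273')
u=f([(323,328),(436,440)],.0265);print('uni',u.mean(0),f([(380,383)],.035),'bin .4856 .168')
E
```

```text
tee [array([0.6055, 0.2431]), array([0.6052, 0.2563])] bin .606 .2565
cap [[0.5908 0.1518]] bin .590 .153
elb x [0.5049 0.2593] y [0.4914 0.2755] bin .502 .273
uni [0.4879 0.169 ] [[0.4862 0.1667]] bin .4856 .168
```

```bash
python3 -c "
from plant import r
print(r.close_job())"
```

```text
the job is handed in; nothing more can be done
None
```

The tee, elbow, union and cap each lie flat in their own compartment, about 3 mm or less off centre by the top camera, with the cross and bend left alone; I handed the job in at about 30 s (no verdict was returned).

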